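Lock the banding wheel

ROBOT

A 7-joint arm with a two-finger parallel gripper is mounted at the origin on the work surface. World frame = base frame: x ahead of the robot, y to its left, z up, the work surface at z = 0. Lengths are in mm, angles in degrees, forces in N, time in s.
With the tool pointing down it reaches from about 425 to 875 mm from the base axis. Payload 8.4 kg.
Tool frame: the origin (TCP) lies at the very end of the fingers, on their centre line; the grasp point (between the pads) lies 19 mm behind it; z points along the fingers, y is the line along which they close (so a half turn about z gives the same grasp; the last joint's range is limited). The gripper opens to 85 mm and grips with 20 to 120 N. Pads are 22 mm wide; open, the fingers measure 114 mm over their backs; the gripper's body (76 mm by 85 mm) begins 54 mm behind the grasp point. The pads swing forward as they close: fully open they stand 13 mm farther back than shut.
Start: joints at [-71.803, 19.091, 2.286, 83.961, -0.768, 76.965, -3.352], TCP at [263.142, 594.323, 231.308] pointing down, gripper open.
Joint ranges: [-147.57, 147.57], [-21.85, 119.76], [-74.77, 79.35], [14.55, 137.4], [-85.83, 265.84], [4.83, 119.75], [-152.11, 152.11]. Speed limits (degrees/s): [127.2, 127.2, 159.86, 159.86, 180, 180, 180].

INTERFACE

Orientations are given as a 3x3 rotation matrix whose columns are the frame's x, y, z axes.
In Python, from workcell import manip, optics, order gives the robot as it stands.
- The arm moves only by the shell command python3 -m crank 'ROWS' [FORCE]. ROWS is JSON, a list that holds one entry, the list of rows, each a list of 5 numbers: the shift along the tool's x, y, z each as a share of 0.1 m, from -1 to 1, then the turn about the tool's z as a share of 360 degrees, from -1 to 1, then the closure, from -1 (fully open) to 1 (shut), so that 0 is half open. In form: [[[dx, dy, dz, spin, claw], ...]]. A call has 1 to 20 rows; each row is the pose to reach, as a shift and turn from the pose commanded when the call began, along the tool's axes at that moment, turning the shorter way round; what a row does not reach only later rows make up. A row lasts 1/10 s, in which the tool goes at most 50 mm and 8.59 degrees, less where a joint would pass 70% of its speed; a pose out of reach is approached as far as the arm can. A call with a number of a shift or a turn outside -1 to 1 is refused whole. A call with a gripper value outside its range is refused whole. The fingers move at their own pace and stop on an object; FORCE is the grip in N (left out, the last holds). Time passes only in rows, so rows that repeat a pose let the fingers close. It gives the time, the measured TCP pose, the force, the opening and the grip force at its end, in the units of the state.
- manip.state(): the state, without advancing time (a new reading comes with each control period).
- optics.snapshot(name): name is "scene" or "side" or "wrist"; returns a dict with "color" (400x640x3 uint8, red, green, blue), "mtx" (3x3 intrinsics, pixels), "k1" (the pictures are not rectified: a ray, as slopes to the right and down, at radius r is drawn at 1 + k1 r^2 times it, then the intrinsics apply), "extrinsics" (4x4, takes a point from world to camera coordinates). Camera axes: x right, y down, z forward; pixel columns grow to the right and rows downward; lengths in mm; the calibration is good to about 2 mm. A picture is of the moment at which its call begins. There is no depth.
- order.hand_in(): hands the job in; it is judged then, once.
Trained networks look in a picture, given as the dict that the camera call returned (one of the last four; its "shot" number tells which), for a name from the list of things; names that differ only in an ending like _2 or _b are one class to them, and where a whole thing is asked for, a point or a joint stands for the part that bears it (a point fixed in the world has none). Each returns a list of dicts, best first, with "p" (0 to 1); they miss things now and then, are a little off and sometimes report something else, mostly with a low value. They report only what shows in the picture. A call takes as long as a camera call. They do not tell look-alikes from the thing itself.
- optics.boxes_of(picture, target): "bbox" ([left, top, right, bottom] in pixels, round what is visible of it).
- optics.outline_of(picture, target): "mask" (400x640 bool, what is visible of it) and "bbox" ([left, top, right, bottom] in pixels, round what is visible of it).
- optics.spot_point(picture, target): "xy" ([column, row] in pixels: a listed point, or the origin of a listed thing).
The state is a dict: "t": time; "qpos": joint angles; "joint_velocities": joint speeds; "tau": joint torques, N m; "position": TCP position; "tool_rot": TCP orientation; "force": force on the tool from outside, world axes, zero at the start; "moment": the same for the moment, N m; "width": finger opening in mm; "finger_force": force on a finger pad.
Only numpy, scipy, OpenCV 4.12 (cv2) and the standard library are available. Lean on these libraries where they do the work, as an engineer would, in place of code of your own. Each camera call takes 0.05 s, during which the arm holds its last target. There are 200 camera calls.

TASK

Lock the potter's banding wheel so that the bowl on it can be decorated: push the wheel round by its upright peg until the slot in its rim faces the lock bar, then push the bar by its head along its channel into the slot until it is fully home. Just push with the fingertips; lift nothing, keep the bowl standing in the middle of the wheel and leave the mug, jar and vase where they are.

Things in the scene. Friction and masses are not known exactly. Their poses are not given: they have to be found in the camera images.
- axis (a point): point on the wheel's upright turning axis, level with the wheel's top face, 70 mm above the table. The wheel is a level aluminium disc, 180 mm across, 20 mm thick, on a dark iron foot fixed to the table. It turns either way without stops and stays where it is left (friction about 0.16 N m). In its middle lies a black rubber pad, 88 mm across, 3 mm thick
- slot (a point): middle of the mouth of the slot, on the wheel's rim (90 mm from the axis), level with its top face; turns with the wheel. The slot is a straight-sided radial notch 28 mm wide, cut right through the thickness of the disc, running inward from the rim to 52 mm from the axis. The dark foot shows through it
- peg_top (a point): centre of the top of the upright round steel peg on the wheel, 14 mm in diameter, 45 mm tall above the wheel's top face, 76 mm from the axis, diametrically opposite the slot; turns with the wheel
- gate (a point): fixed point where the bar's line crosses the wheel's rim, 90 mm from the axis, level with the wheel's top face: the slot's mouth comes here when it faces the bar. Its y axis points level, outward from the wheel's axis along the bar; z is up. Open-topped dark channel: side walls 22 mm apart, 7 mm thick, from 4 to 64 mm beyond this point, tops 72 mm above the table
- bar_head (a point): centre of the top of the lock bar's head: an upright steel plate 40 mm wide across the bar, 12 mm thick along it, 45 mm tall from the channel floor (top 98 mm above the table), at the bar's outer end. The bar is loose, about 0.28 kg, and lies in the channel on its floor. At the start the head's centre is 106 to 114 mm beyond the gate point
- bar_nose (a point): tip of the bar's nose, middle of its top edge, 102 mm from the head's centre, 4 to 12 mm clear of the rim at the start. The bar's shaft is 18 mm wide and 14 mm tall, its nose rounded to a half circle seen from above. Against the plain rim it cannot go in
- bowl: small terracotta bowl, 72 mm across and 42 mm tall, standing loose on the rubber pad in the middle of the wheel; origin at the centre of its underside. It turns with the wheel
- mug: white mug, 76 mm across, 85 mm tall, handle at its +y side; loose on the table near the wheel; origin at the centre of its underside
- jar: amber jar with a lid, 68 mm across, 85 mm tall, loose on the table; origin at the centre of its underside
- vase: blue bud vase, 76 mm across at the belly, 100 mm tall, narrow neck; loose on the table; origin at the centre of its underside
- channel_end (a point): fixed point midway between the outer ends of the two channel walls, at the channel floor (53 mm above the table), 64 mm beyond the gate point. The floor, 44 mm wide, runs on 64 mm farther outward. The bar is home when its head meets these wall ends: the head's centre is then 6 mm outward of this point (70 mm beyond the gate) and the nose 32 mm inside the rim
Things that resemble listed ones, but are neither listed nor needed, are in the scene too. Of the things shaped like the part that bears bar_head, the bare steel one is meant.

How it is judged:
By the outcome, as a careful person would: the job done as asked, in the order asked, and still so for the second after the job is handed in, with the robot touching nothing.
It also fails if it takes over 54 s, if anything falls off the work surface, if the arm or the gripper's body presses on something with over 40 N, if the wrist force passes 120 N, or if a joint passes its speed limit or range.

## Working session

There is one attempt and no reset: what is moved stays moved. The work goes in short steps, Python scripts to look and compute and a shell command to move; the robot and the scene stay as the last step left them, time stands still between calls to the robot, and variables do not carry over. Pictures are saved under pics/ and viewed, at most 10 in all, crops included, and the job is handed in when it is done.

```bash
mkdir -p pics
cat > h.py <<'E'
import numpy as np, cv2
from workcell import manip, optics, order
def ray(s,xy):
    K=np.array(s["mtx"],float);d=np.array([s["k1"],0,0,0,0],float)
    u=cv2.undistortPointsIter(np.array([[xy]],float),K,d,None,None,(3,100,1e-10))[0,0] if False else cv2.undistortPoints(np.array([[xy]],float),K,d)[0,0]
    E=np.array(s["extrinsics"],float);R=E[:3,:3];t=E[:3,3]
    return -R.T@t, R.T@np.array([u[0],u[1],1.])
def atz(s,xy,z):
    c,r=ray(s,xy);return c+r*(z-c[2])/r[2]
def proj(s,P):
    E=np.array(s["extrinsics"],float);p=E[:3,:3]@np.array(P,float)+E[:3,3]
    x=p[:2]/p[2];x=x*(1+s["k1"]*(x@x));K=np.array(s["mtx"]);return K[:2,:2]@x+K[:2,2]
def save(s,n): cv2.imwrite("pics/"+n,s["color"][:,:,::-1])
Z=dict(axis=70,slot=70,peg_top=115,gate=70,bar_head=98,bar_nose=67,channel_end=53,bowl=73,mug=0,jar=0,vase=0)
E
python3 - <<'E'
from h import *
ims=[]
for c in("scene","side"):
    s=optics.snapshot(c);save(s,c+"0.png")
    for n,z in Z.items():
        for r in optics.spot_point(s,n)[:3]:
            print(c,n,round(r["p"],2),np.round(r["xy"]),np.round(atz(s,r["xy"],z)))
st=manip.state();print(st["t"],st["position"],np.round(st["tool_rot"],3).tolist(),st["force"])
E
```

```text
scene axis 0.94 [321. 218.] [518. -65.  70.]
scene slot 0.83 [307. 208.] [459. -44.  70.]
scene slot 0.2 [324. 218.] [524. -62.  70.]
scene gate 0.94 [350. 207.] [568.  18.  70.]
scene bar_head 0.92 [241. 214.] [ 330. -186.   98.]
scene bar_head 0.77 [315. 173.] [415.  87.  98.]
scene bar_head 0.76 [408. 272.] [ 803. -161.   98.]
scene bar_nose 0.79 [364. 271.] [ 703. -184.   67.]
scene bar_nose 0.69 [221. 247.] [ 341. -289.   67.]
scene bar_nose 0.62 [352. 207.] [570.  26.  67.]
scene bowl 0.82 [323. 219.] [526. -68.  73.]
scene bowl 0.49 [364. 202.] [596.  57.  73.]
scene bowl 0.43 [352. 207.] [572.  21.  73.]
scene mug 0.8 [295. 326.] [ 608. -363.    0.]
scene jar 0.94 [229. 301.] [ 427. -378.    0.]
scene vase 0.8 [373. 171.] [523. 324.   0.]
side axis 0.8 [340. 231.] [530. -58.  70.]
side slot 0.87 [309. 242.] [445. -48.  70.]
side slot 0.53 [341. 230.] [534. -56.  70.]
side peg_top 0.71 [374. 213.] [602. -96. 115.]
side gate 0.74 [334. 212.] [566.  15.  70.]
side gate 0.44 [308. 240.] [448. -38.  70.]
side bar_head 0.88 [250. 217.] [364.  91.  98.]
side bar_head 0.87 [276. 302.] [ 276. -182.   98.]
side bar_head 0.79 [391. 190.] [728. -29.  98.]
side bar_nose 0.82 [308. 346.] [ 280. -280.   67.]
side bar_nose 0.76 [260. 207.] [424. 157.  67.]
side bar_nose 0.71 [410. 244.] [ 633. -193.   67.]
side channel_end 0.81 [328. 203.] [596.  79.  53.]
side bowl 0.93 [344. 233.] [530. -72.  73.]
side mug 0.97 [457. 312.] [ 611. -359.    0.]
side jar 0.74 [402. 361.] [ 432. -374.    0.]
side vase 0.83 [264. 189.] [527. 327.   0.]
1.2 [263.13229905 594.33702441 231.33632754] [[-0.914, 0.405, 0.0], [0.405, 0.914, 0.0], [0.0, 0.0, -1.0]] [-0.68426881 -0.06507148 -0.27151316]
```

Run:
```python
import cv2
a=cv2.imread("pics/scene0.png")[120:370,170:490];b=cv2.imread("pics/side0.png")[130:380,200:520]
cv2.imwrite("pics/a1.png",cv2.resize(a,(768,600),interpolation=2));cv2.imwrite("pics/b1.png",cv2.resize(b,(768,600),interpolation=2))
```

```text
(no output)
```

View pics/a1.png

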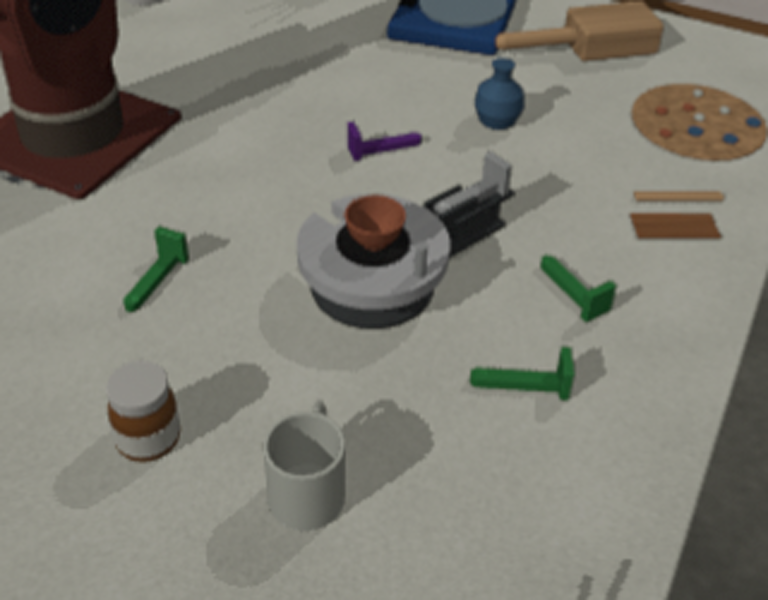

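View pics/b1.png

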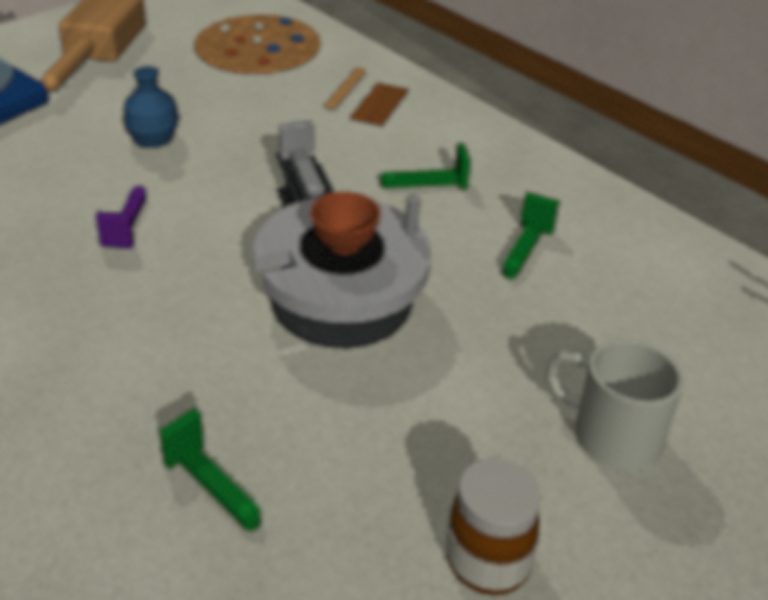

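The look-alikes, in scene pixels, are green bars at (241,220), (418,245) and (406,275) and a purple bar at (318,178). The bare steel head in the black channel by the wheel is at (377,192) in scene and (324,188) in side. I choose the steel one. The slot is at about 160°, the gate at about 61° and the peg at about -24° seen from the axis, so the peg must go about 96° clockwise.

I'll move over the wheel for a wrist view.

```bash
python3 -m crank '[[[-0.9,-0.8,-0.3,0,1],[-0.9,-0.8,-0.3,0,1],[-0.9,-0.8,-0.3,0,1]]]'
python3 -m crank '[[[-0.9,-0.8,-0.3,0,1],[-0.9,-0.8,-0.3,0,1],[-0.9,-0.8,-0.3,0,1]]]'
python3 -m crank '[[[-0.9,-0.8,0,0,1],[-0.9,-0.8,0,0,1],[-0.9,-0.8,0,0,1]]]'
python3 -m crank '[[[-0.9,-0.8,0,0,1],[-0.9,-0.8,0,0,1],[-0.9,-0.8,0,0,1],[-0.9,-0.8,0,0,1],[-0.9,-0.8,0,0,1]]]'
python3 - <<'E'
from h import *
s=optics.snapshot("wrist");save(s,"w0.png")
E=np.array(s["extrinsics"]);st=manip.state();print(st["t"],st["position"],st["qpos"],-E[:3,:3].T@E[:3,3],E[:3,:3].T[:,2])
for n,z in Z.items():
    for r in optics.spot_point(s,n)[:2]:
        print(n,round(r["p"],2),np.round(r["xy"]),np.round(atz(s,r["xy"],z)))
E
```

```text
t: 1.5
position: [315.9, 481.3, 262.7]
tool_rot: [[-0.913, 0.409, 0.002], [0.409, 0.913, 0.0], [-0.001, 0.001, -1.0]]
force: [0.4, 0.2, 0.4]
width: 44.0
finger_force: 0.0
t: 1.8
position: [365.5, 371.3, 292.9]
tool_rot: [[-0.913, 0.409, 0.002], [0.409, 0.913, 0.001], [-0.001, 0.002, -1.0]]
force: [0.5, 0.3, 1.2]
width: 0.5
finger_force: 0.0
t: 2.1
position: [415.0, 260.8, 291.9]
tool_rot: [[-0.912, 0.41, 0.001], [0.41, 0.912, 0.0], [-0.001, 0.0, -1.0]]
force: [-0.2, 0.2, -0.1]
width: 0.2
finger_force: 0.0
t: 2.6
position: [462.7, 156.2, 291.4]
tool_rot: [[-0.914, 0.405, -0.0], [0.405, 0.914, 0.001], [0.0, 0.0, -1.0]]
force: [0.0, 0.9, -0.3]
width: -0.1
finger_force: 0.0
2.65 [462.38060883 156.97874317 291.33107351] [-46.52551262  -2.46439755  22.00853479 101.31286017   0.91103279
  80.97138694  41.49928743] [390.4880536  188.08476409 433.5191112 ] [ 0.27957344 -0.12407996 -0.95207292]
axis 0.62 [202. 275.] [531. -74.  70.]
slot 0.91 [193. 216.] [444. -34.  70.]
gate 0.93 [268. 272.] [566.  21.  70.]
bar_head 0.77 [298. 115.] [383. 161.  98.]
bar_head 0.58 [ 80. 148.] [308. -99.  98.]
bar_nose 0.98 [ 46. 178.] [ 312. -197.   67.]
bar_nose 0.73 [367. 147.] [454. 223.  67.]
channel_end 0.47 [204. 275.] [540. -82.  53.]
bowl 0.92 [203. 271.] [525. -66.  73.]
bowl 0.52 [269. 272.] [566.  23.  73.]
mug 0.58 [117. 336.] [ 611. -357.    0.]
jar 0.58 [267. 275.] [604. -16.   0.]
jar 0.55 [ 50. 269.] [ 435. -379.    0.]
```

View pics/w0.png

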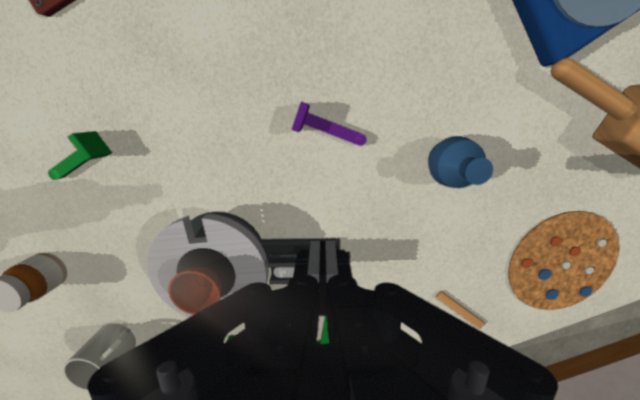

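The wrist view shows the wheel at (205,265) with the slot at (193,225), and the channel at (290,250). The bar head is hidden behind the fingers at about (320,255). I'll shift so that the wheel and bar are clear of the gripper.

```bash
python3 -m crank '[[[-1,-1,0,0,1],[-1,-1,0,0,1],[-1,-1,0,0,1]]]' | head -2
python3 -m crank '[[[-0.7,0,0,0,1],[-0.7,0,0,0,1],[-0.7,0,0,0,1],[-0.7,0,0,0,1],[-0.7,0,0,0,1]]]' | head -2
python3 - <<'E'
from h import *
s=optics.snapshot("wrist");save(s,"w1.png")
st=manip.state();print(st["t"],st["position"],st["qpos"])
for n,z in Z.items():
    for r in optics.spot_point(s,n)[:2]:
        print(n,round(r["p"],2),np.round(r["xy"]),np.round(atz(s,r["xy"],z)))
cv2.imwrite("pics/w1c.png",cv2.resize(s["color"][60:310,140:460,::-1],(768,600),interpolation=2))
E
```

```text
t: 3.5
position: [514.2, 21.5, 291.6]
t: 4.0
position: [577.1, -3.7, 291.3]
4.05 [577.12947558  -3.53758111 291.4908456 ] [-34.38294395   9.74218631  35.02164807  90.5827969   -5.67777725
  81.45763892  67.27330607]
slot 0.87 [256.  88.] [447. -34.  70.]
slot 0.58 [149. 263.] [ 596. -295.   70.]
peg_top 0.8 [268. 225.] [600. -87. 115.]
gate 0.97 [334. 161.] [568.  18.  70.]
bar_head 0.92 [426. 164.] [612. 119.  98.]
bar_head 0.84 [388. 284.] [753.  19.  98.]
bar_nose 0.78 [81. 60.] [ 328. -216.   67.]
bar_nose 0.74 [447.  14.] [464. 204.  67.]
bowl 0.55 [265. 161.] [531. -65.  73.]
mug 0.89 [148. 263.] [ 614. -361.    0.]
jar 0.86 [ 75. 177.] [ 432. -381.    0.]
```

View pics/w1c.png

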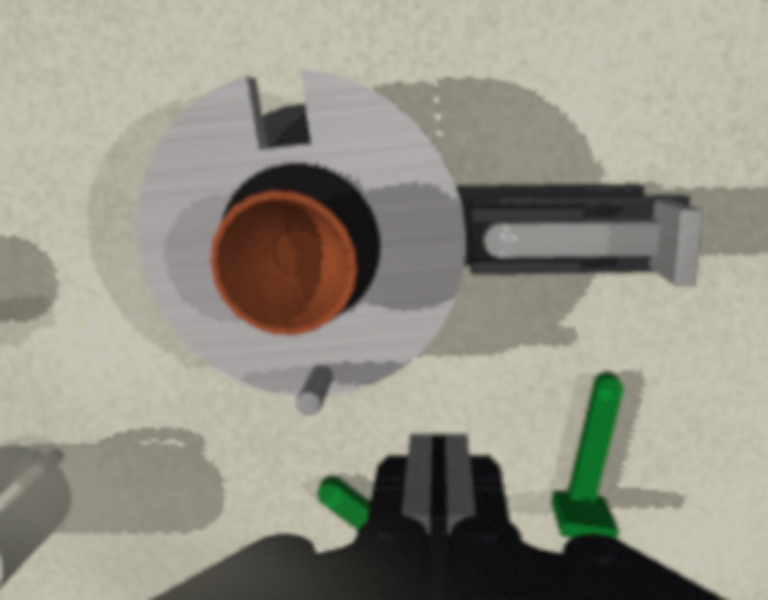

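The crop shows, in full wrist-image pixels, the slot mouth at (255,90), the peg top at (268,228), the gate at (334,161) and the steel head at (426,164). The bar is clear of the rim. From these the axis is about (530,-63), the peg is at -19° and the gate at 65°, all consistent with the given sizes. Next I descend behind the peg with the fingers shut.

```bash
python3 -m crank '[[[-0.52,-0.21,0.5,0,1],[-0.52,-0.21,1,0,1],[-0.52,-0.21,1,0,1]]]' | head -2
python3 -m crank '[[[0,0,0.5,0,1],[0,0,1,0,1],[0,0,1,0,1],[0,0,1,0,1],[0,0,1,0,1]]]'
python3 - <<'E'
from h import *
P=manip.state();p=P["position"];R=np.array(P["tool_rot"]);A=np.array([530,-63.])
peg=A+76*np.array([np.cos(np.radians(-18.8)),np.sin(np.radians(-18.8))])
t=np.array([.322,.947]);P0=peg+24*t
print(P["t"],p,P0)
for f in np.arange(0,97,6):
    a=np.radians(-f);q=A+np.array([[np.cos(a),-np.sin(a)],[np.sin(a),np.cos(a)]])@(P0-A)
    d=R.T@np.array([q[0]-p[0],q[1]-p[1],82-p[2]])/100
    print(f,np.round(d,2),round(f/360,3))
E
```

```text
t: 4.9
position: [615.5, -46.0, 187.0]
t: 5.4
position: [618.6, -44.8, 94.4]
tool_rot: [[-0.914, 0.405, 0.004], [0.405, 0.914, 0.0], [-0.004, 0.002, -1.0]]
force: [0.3, -0.4, 1.3]
width: 0.1
finger_force: 0.0
5.4 [618.6063497  -44.81050227  94.35675949] [609.67334377 -64.76419284]
0 [ 0.   -0.22  0.12] 0.0
6 [-0.03 -0.3   0.12] 0.017
12 [-0.05 -0.38  0.12] 0.033
18 [-0.06 -0.46  0.12] 0.05
24 [-0.06 -0.54  0.12] 0.067
30 [-0.05 -0.63  0.12] 0.083
36 [-0.04 -0.71  0.12] 0.1
42 [-0.01 -0.79  0.12] 0.117
48 [ 0.02 -0.87  0.12] 0.133
54 [ 0.06 -0.94  0.12] 0.15
60 [ 0.1  -1.01  0.12] 0.167
66 [ 0.16 -1.07  0.12] 0.183
72 [ 0.22 -1.13  0.12] 0.2
78 [ 0.28 -1.18  0.12] 0.217
84 [ 0.36 -1.22  0.12] 0.233
90 [ 0.43 -1.26  0.12] 0.25
96 [ 0.51 -1.29  0.12] 0.267
```

```bash
python3 -m crank '[[[0,-0.08,0.05,0,1],[0,-0.15,0.08,0,1],[0,-0.22,0.08,0,1],[-0.02,-0.26,0.08,0.008,1],[-0.03,-0.3,0.08,0.017,1],[-0.04,-0.34,0.08,0.025,1],[-0.05,-0.38,0.08,0.033,1],[-0.055,-0.42,0.08,0.042,1],[-0.06,-0.46,0.08,0.05,1],[-0.06,-0.5,0.08,0.058,1],[-0.06,-0.54,0.08,0.067,1],[-0.055,-0.59,0.08,0.075,1],[-0.05,-0.63,0.08,0.083,1],[-0.045,-0.67,0.08,0.092,1],[-0.04,-0.71,0.08,0.1,1],[-0.025,-0.75,0.08,0.108,1],[-0.01,-0.79,0.08,0.117,1],[0.005,-0.83,0.08,0.125,1],[0.02,-0.87,0.08,0.133,1],[0.02,-0.87,0.08,0.133,1]]]'
python3 - <<'E'
from h import *
P=manip.state();p=P["position"];R=np.array(P["tool_rot"]);A=np.array([530,-63.])
P0=np.array([609.67,-64.76])
print(P["t"],p,P["qpos"])
for f in np.arange(48,97,4):
    a=np.radians(-f);q=A+np.array([[np.cos(a),-np.sin(a)],[np.sin(a),np.cos(a)]])@(P0-A)
    d=R.T@np.array([q[0]-p[0],q[1]-p[1],0])/100
    print(f,np.round(d,2),round((f-48)/360,3))
for c in("scene","side","wrist"):
    s=optics.snapshot(c)
    for n in("peg_top","slot"):
      for r in optics.spot_point(s,n)[:1]: 
        q=atz(s,r["xy"],Z[n]);print(c,n,r["p"],q,np.degrees(np.arctan2(q[1]+63,q[0]-530)))
E
```

```text
t: 7.4
position: [579.4, -124.1, 83.8]
tool_rot: [[-0.311, 0.95, 0.001], [0.95, 0.311, 0.0], [-0.0, 0.001, -1.0]]
force: [-0.4, -0.0, 1.0]
width: 0.4
finger_force: 0.0
7.4 [ 579.4295213  -124.12324417   83.77675795] [-28.81571485  24.68389088  45.76176252 103.57677863 -20.18104687
  60.20539436  42.67813918]
48 [-0.    0.03  0.  ] 0.0
52 [-0.02 -0.03 -0.  ] 0.011
56 [-0.04 -0.08 -0.  ] 0.022
60 [-0.05 -0.13 -0.  ] 0.033
64 [-0.06 -0.19 -0.  ] 0.044
68 [-0.06 -0.24 -0.  ] 0.056
72 [-0.06 -0.3  -0.  ] 0.067
76 [-0.06 -0.35 -0.  ] 0.078
80 [-0.05 -0.41 -0.  ] 0.089
84 [-0.04 -0.46 -0.  ] 0.1
88 [-0.03 -0.52 -0.  ] 0.111
92 [-0.01 -0.57 -0.  ] 0.122
96 [ 0.01 -0.62 -0.  ] 0.133
scene peg_top 0.7 [ 559.66358219 -133.51088244  115.        ] -67.18374866731745
side peg_top 0.93 [ 557.94824684 -137.39918186  115.        ] -69.41117996885536
side slot 0.78 [497.69677745  13.77490981  70.        ] 112.81903784403295
wrist peg_top 0.73 [ 561.00892543 -136.40632954  115.        ] -67.09941858824922
```

```bash
python3 -m crank '[[[-0.02,-0.03,0,0.011,1],[-0.04,-0.08,0,0.022,1],[-0.05,-0.13,0,0.033,1],[-0.06,-0.19,0,0.044,1],[-0.06,-0.24,0,0.056,1],[-0.06,-0.3,0,0.067,1],[-0.06,-0.35,0,0.078,1],[-0.05,-0.41,0,0.089,1],[-0.04,-0.46,0,0.1,1],[-0.03,-0.5,0,0.107,1],[-0.02,-0.53,0,0.113,1],[-0.02,-0.55,0,0.118,1],[-0.02,-0.55,0,0.118,1]]]'
python3 - <<'E'
from h import *
ang=lambda q:round(np.degrees(np.arctan2(q[1]+63,q[0]-530)),1)
for c in("scene","side","wrist"):
    s=optics.snapshot(c);save(s,c+"2.png")
    for n in("peg_top","slot","gate","axis","bar_nose","bowl"):
      for r in optics.spot_point(s,n)[:2]: 
        q=atz(s,r["xy"],Z[n]);print(c,n,round(r["p"],2),np.round(r["xy"]),np.round(q),ang(q))
P=manip.state();print(P["t"],P["position"],P["qpos"])
a=cv2.imread("pics/scene2.png")[170:270,270:430];b=cv2.imread("pics/side2.png")[160:260,260:420]
cv2.imwrite("pics/c2.png",np.vstack([cv2.resize(x,(480,300),interpolation=2) for x in(a,b)]))
E
```

```text
t: 9.15
position: [528.2, -142.4, 83.4]
tool_rot: [[0.411, 0.912, 0.0], [0.912, -0.411, -0.0], [0.0, 0.0, -1.0]]
force: [1.2, -0.2, 0.2]
width: 0.1
finger_force: 0.4
scene peg_top 0.94 [304. 223.] [ 510. -148.  115.] -103.5
scene peg_top 0.73 [350. 210.] [595. -43. 115.] 17.2
scene slot 0.92 [347. 205.] [555.  25.  70.] 74.1
scene gate 0.67 [350. 207.] [567.  21.  70.] 66.4
scene axis 0.68 [322. 218.] [517. -61.  70.] 170.9
scene bar_nose 0.84 [223. 247.] [ 342. -285.   67.] -130.2
scene bar_nose 0.7 [351. 204.] [564.  39.  67.] 71.5
scene bowl 0.57 [324. 221.] [532. -75.  73.] -82.7
side peg_top 0.63 [356. 236.] [ 510. -139.  115.] -104.5
side peg_top 0.24 [459. 311.] [ 522. -410.  115.] -91.3
side slot 0.6 [332. 210.] [567.  24.  70.] 67.0
side gate 0.59 [331. 211.] [564.  22.  70.] 68.2
side axis 0.94 [343. 230.] [537. -60.  70.] 26.1
side bar_nose 0.83 [331. 210.] [571.  31.  67.] 66.4
side bar_nose 0.74 [310. 345.] [ 284. -281.   67.] -138.4
side bowl 0.82 [342. 235.] [523. -76.  73.] -120.4
wrist peg_top 0.57 [279. 297.] [ 507. -138.  115.] -107.1
wrist axis 0.23 [271. 130.] [530. -68.  70.] -86.0
wrist bar_nose 0.8 [528. 134.] [ 661. -129.   67.] -26.7
wrist bowl 0.9 [268. 129.] [530. -67.  73.] -92.3
10.2 [ 528.12130922 -142.43065999   83.33780683] [-37.51311212  22.83978296  58.09898922 110.2307388  -22.53802983
  59.25495839   6.18789328]
```

View pics/c2.png

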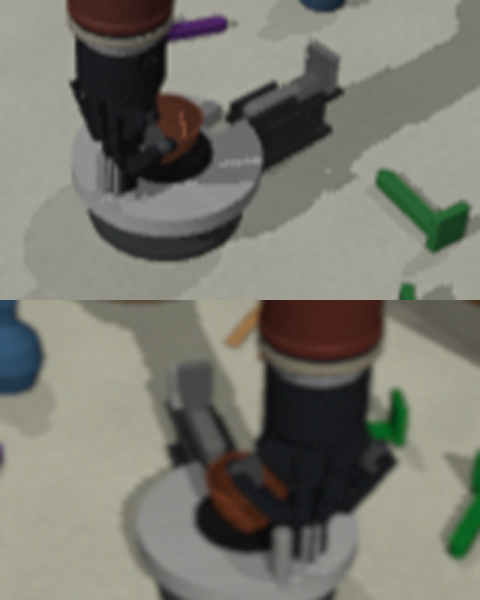

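The fingers stand behind the peg, with the bowl central, and the peg at about -105°. About 8–10° remains. I'll check the wrist view for the slot.

```bash
python3 -c "
import cv2
a=cv2.imread('pics/wrist2.png');cv2.imwrite('pics/w2.png',a)"
```

```text
(no output)
```

View pics/w2.png

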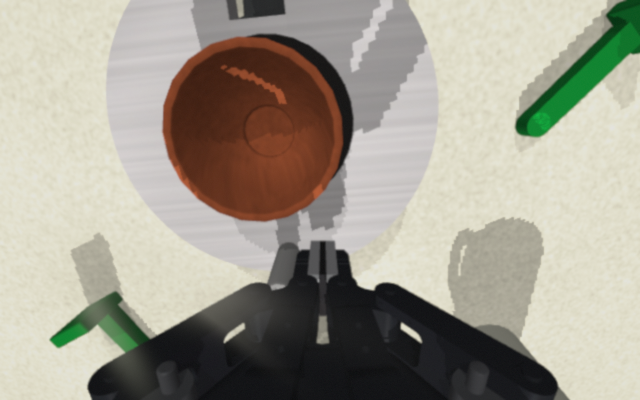

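The slot's inner end shows at (231,20)–(285,14), and the rim runs from (107,80) round to (438,90). The peg sits on the left side of the fingers. I'll compute the angle from these points.

```bash
cat >> h.py <<'E'
from scipy.optimize import least_squares
def rim(s,pts):
    Q=np.array([atz(s,p,70)[:2] for p in pts])
    r=least_squares(lambda c:np.hypot(*(Q-c).T)-90,[530,-63]);return r.x,r.fun
E
python3 - <<'E'
from h import *
s=optics.snapshot("wrist");g=cv2.cvtColor(s["color"],cv2.COLOR_RGB2HSV)
# rim: scan rows for saturation/hue change between disc (grey) and table (beige)
S=g[:,:,1].astype(int)
pts=[]
for y in list(range(10,200,15)):
    row=cv2.GaussianBlur(s["color"],(5,5),0)[y].astype(int);f=row[:,0]-row[:,2]   # R-B: beige>grey
    l=[x for x in range(85,175) if f[x]>12 and f[x+3]<=12]; r=[x for x in range(350,450) if f[x]<=12 and f[x+3]>12]
    if l: pts.append((l[-1]+2,y))
    if r: pts.append((r[-1]+2,y))
print(pts)
A,e=rim(s,pts);print(A,np.round(e,1))
a,b=[atz(s,p,70)[:2] for p in((231,20),(285,14))]
m=(a+b)/2-A;print(a,b,np.linalg.norm(a-b),np.linalg.norm(m),np.degrees(np.arctan2(m[1],m[0])))
q=np.array([567.5,19])-A;print("gate",np.linalg.norm(q),np.degrees(np.arctan2(q[1],q[0])))
E
```

```text
[(126, 10), (413, 10), (119, 25), (422, 25), (114, 40), (427, 40), (111, 55), (432, 55), (108, 70), (436, 70), (107, 85), (438, 85), (107, 100), (439, 100), (109, 115), (439, 115), (112, 130), (438, 130), (116, 145), (435, 145), (122, 160), (430, 160), (129, 175), (425, 175), (137, 190), (417, 190)]
[532.28846167 -66.9435515 ] [-0.2 -0.2 -0.1  0.1 -0.2 -0.5 -0.6 -0.5 -0.3 -0.4 -0.3 -0.5 -0.2 -0.6
 -0.5 -0.5 -0.7 -0.3 -0.7 -0.5 -1.  -1.  -1.  -0.6 -0.6 -0.9]
[536.51148063 -13.03006904] [561.79861523 -21.78522109] 26.75989282772281 52.32865141170449 71.19669544164879
gate 92.87705031971119 67.72082190726393
```

```bash
python3 -m crank '[[[-0.008,-0.02,0,0.005,1],[-0.016,-0.04,0,0.009,1],[-0.024,-0.062,0,0.014,1],[-0.024,-0.062,0,0.014,1],[-0.024,-0.062,0,0.014,1],[-0.02,0.1,0,0.014,1],[-0.02,0.2,-0.3,0.014,1],[-0.02,0.2,-0.8,0.014,1],[-0.02,0.2,-1,0.014,1]]]' | head -2
python3 -m crank '[[[0.2,0,-0.5,0,1],[0.6,-0.2,-1,0,1],[0.9,-0.48,-1,0,1],[0.9,-0.48,-1,0,1],[0.9,-0.48,-1,0,1],[0.9,-0.48,-1,0,1]]]' | head -2
python3 - <<'E'
from h import *
s=optics.snapshot("wrist");save(s,"w3.png")
np.savez("w3.npz",mtx=s["mtx"],k1=s["k1"],extrinsics=s["extrinsics"])
P=manip.state();print(P["t"],P["position"],P["qpos"])
for n in("slot","gate","axis","bar_nose","bar_head","channel_end","bowl"):
  for r in optics.spot_point(s,n)[:2]:
    print(n,round(r["p"],2),np.round(r["xy"]),np.round(atz(s,r["xy"],Z[n])))
cv2.imwrite("pics/w3c.png",cv2.resize(s["color"][0:260,160:490,::-1],None,fx=2.3,fy=2.3,interpolation=2))
E
```

```text
t: 11.15
position: [546.4, -153.8, 186.7]
t: 11.75
position: [547.2, -51.4, 282.8]
11.8 [547.14230221 -52.08457647 282.78940155] [-58.11324373  10.05987715  67.30058677  95.87217975  -9.37474374
  80.39082628 -18.9451391 ]
slot 0.68 [314. 120.] [571.  13.  70.]
slot 0.33 [317. 190.] [530. -66.  70.]
gate 0.86 [312. 119.] [570.  15.  70.]
bar_nose 0.89 [309. 111.] [571.  26.  67.]
bar_nose 0.76 [439. 173.] [ 681. -125.   67.]
bar_head 0.95 [297.   5.] [613. 121.  98.]
bar_head 0.95 [500. 119.] [759. -88.  98.]
channel_end 0.58 [304.  68.] [590.  73.  53.]
bowl 0.58 [316. 186.] [532. -60.  73.]
```

View pics/w3c.png

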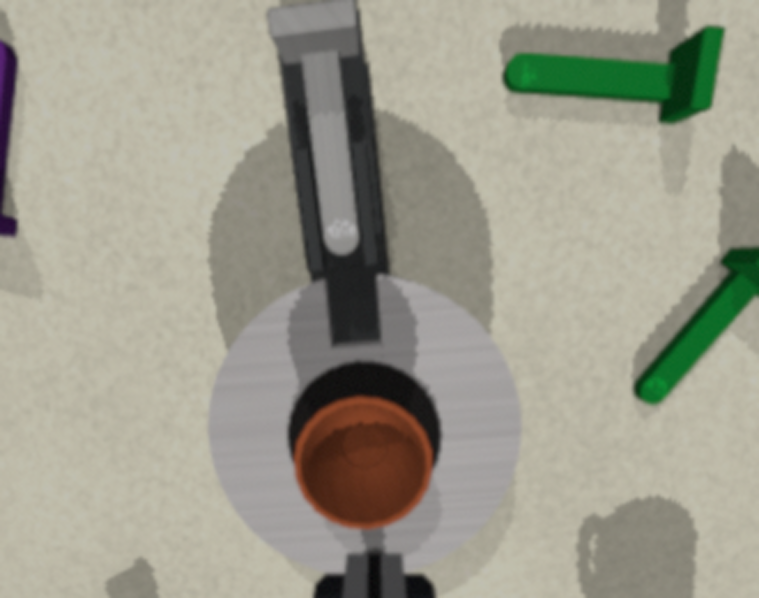

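The crop shows the slot as a dark notch from (328–375,282) to (332–380,344). The bar's axis runs through (320,55) and (341,243), so the slot is off to the right by a few pixels. I'll quantify it.

Run:
```python
from h import *
d=np.load("w3.npz");s=dict(mtx=d["mtx"],k1=float(d["k1"]),extrinsics=d["extrinsics"])
im=cv2.imread("pics/w3.png");b=cv2.GaussianBlur(im,(3,3),0).astype(int);f=b[:,:,2]-b[:,:,0]
F=lambda x,y:(160+x/2.3,y/2.3)
pts=[]
for y in range(150,235,7):
    l=[x for x in range(240,300) if f[y,x]>12 and f[y,x+2]<=12]; r=[x for x in range(345,400) if f[y,x]<=12 and f[y,x+2]>12]
    if l: pts.append((l[-1]+1.5,y))
    if r: pts.append((r[0]+1.5,y))
A,e=rim(s,pts);print(A,np.round(e,1))
an=lambda v:np.degrees(np.arctan2(v[1],v[0]))
# dark-notch centre per row, bar-shaft centre per row (subpixel by intensity)
g=cv2.GaussianBlur(cv2.cvtColor(im,cv2.COLOR_BGR2GRAY),(3,3),0).astype(float)
S=[]
for y in range(128,147,3):
    w=g[y,290:340];i=np.where(w<75)[0];S.append(atz(s,(290+(i.min()+i.max())/2,y),70)[:2]);print(y,290+i.min(),290+i.max(),end=" ")
B=[]
for y in range(32,98,6):
    c=int(160+(320+(y*2.3-55)*.112)/2.3);w=g[y,c-12:c+13];i=np.where(w>100)[0];B.append(atz(s,(c-12+(i.min()+i.max())/2,y),67)[:2]);print(y,c-12+i.min(),c-12+i.max(),end=" ")
S=np.array(S);B=np.array(B)
print("\nslot ang",[round(an(p-A),1) for p in S])
c=B.mean(0);u=np.linalg.svd(B-c)[2][0];u*=np.sign(u[1]);n=np.array([-u[1],u[0]])
print("bar dir",an(u),"axis off line",(A-c)@n,"bar pts ang",[round(an(p-A),1) for p in B],"slot off line",[round((p-c)@n,1) for p in S])
r=[(268,12),(355,0),(360,38),(280,62)]
```

```text
[532.29430868 -66.48069902] [-0.2 -0.8 -1.2 -0.8 -1.1 -0.7 -1.  -0.8 -1.2 -1.  -0.4 -0.2 -1.1 -1.
 -0.8 -0.8 -0.7 -0.8 -0.8 -0.9 -0.7 -0.9 -0.3 -0.6 -0.2 -0.5]
128 302 323 131 302 323 134 303 324 137 303 324 140 303 324 143 304 324 146 304 324 32 292 307 38 293 307 44 294 308 50 294 309 56 295 310 62 296 310 68 297 311 74 297 312 80 298 312 86 299 313 92 300 314 
slot ang [np.float64(65.8), np.float64(66.1), np.float64(65.4), np.float64(65.7), np.float64(66.0), np.float64(65.7), np.float64(66.1)]
bar dir 67.24795315171018 axis off line 0.28701969504437663 bar pts ang [np.float64(67.1), np.float64(67.2), np.float64(67.1), np.float64(67.2), np.float64(67.1), np.float64(67.2), np.float64(67.1), np.float64(67.2), np.float64(67.3), np.float64(67.1), np.float64(67.0)] slot off line [np.float64(-1.7), np.float64(-1.3), np.float64(-2.1), np.float64(-1.6), np.float64(-1.2), np.float64(-1.3), np.float64(-0.9)]
```

The slot centre is at 65.8° and the bar line at 67.2°, passing within 0.3 mm of the axis. That is about 2 mm off with 5 mm of clearance each side, so it is good. I'll move beyond the bar's head.

```bash
python3 -m crank '[[[0.4,-0.05,0,-0.018,1],[0.76,-0.11,0,-0.018,1],[0.76,-0.11,0,-0.018,1]]]' | head -2
python3 -m crank '[[[0.4,-0.03,0,0,1],[0.78,-0.03,0,0,1],[0.78,-0.03,0,0,1]]]' | head -2
python3 -m crank '[[[0.4,-0.03,0.4,0,1],[0.78,-0.03,0.8,0,1],[0.78,-0.03,0.8,0,1],[0.78,-0.03,0.8,0,1]]]'
python3 - <<'E'
from h import *
P=manip.state();p=P["position"];R=np.array(P["tool_rot"]);A=np.array([532.3,-66.5]);u=np.array([.3875,.9219])
print(P["t"],p,P["qpos"],(p[:2]-A)@u,(p[:2]-A)@[-u[1],u[0]],np.degrees(np.arctan2(R[1,0],R[0,0])))
s=optics.snapshot("wrist")
for n in("bar_head","bar_nose","channel_end"):
  for r in optics.spot_point(s,n)[:2]:
    q=atz(s,r["xy"],Z[n]);v=q[:2]-A;print(n,round(r["p"],2),np.round(q),v@u,v@[-u[1],u[0]])
E
```

```text
t: 12.45
position: [576.4, 27.4, 282.4]
t: 12.75
position: [603.5, 100.6, 282.1]
t: 13.15
position: [629.3, 168.2, 201.2]
tool_rot: [[0.386, 0.923, -0.003], [0.923, -0.386, -0.002], [-0.003, -0.002, -1.0]]
force: [0.1, -0.4, 0.4]
width: -0.2
finger_force: 0.0
13.15 [629.33421009 168.20372622 201.17031405] [-58.6843602   28.73926724  55.87660279  87.86962299 -24.04504245
  76.47269009 -23.02577184] 253.97412160840588 1.4918556318991085 67.31595784949232
bar_head 0.95 [766. -50.  98.] 105.77569252130955 -209.38784117157988
bar_head 0.91 [429. 171.  98.] 178.64886991959173 186.78013201614178
bar_nose 0.77 [488. 228.  67.] 254.76558501125814 155.07758335699856
bar_nose 0.58 [697.  98.  67.] 215.5468556758042 -88.20627352066921
channel_end 0.16 [567.   1.  53.] 75.77632299185619 -6.313407090637949
```

```bash
python3 -m crank '[[[0,0.015,0.4,0,1],[0,0.015,0.8,0,1],[0,0.015,0.9,0,1],[0,0.015,0.9,0,1],[0,0.015,0.9,0,1]]]' | head -2
python3 -m crank '[[[0,0,0.3,0,1],[0,0,0.45,0,1],[0,0,0.45,0,1],[-0.1,0,0.45,0,1],[-0.2,0,0.45,0,1],[-0.25,0,0.45,0,1],[-0.3,0,0.45,0,1],[-0.3,0,0.45,0,1]]]'
python3 - <<'E'
from h import *
P=manip.state();p=P["position"];A=np.array([532.3,-66.5]);u=np.array([.3875,.9219])
print(P["t"],p,(p[:2]-A)@u,(p[:2]-A)@[-u[1],u[0]])
for c in("scene","side"):
  s=optics.snapshot(c);save(s,c+"4.png")
a=cv2.imread("pics/scene4.png")[150:260,270:446];b=cv2.imread("pics/side4.png")[140:250,240:416]
cv2.imwrite("pics/c4.png",np.vstack([cv2.resize(x,(480,300),interpolation=2) for x in(a,b)]))
E
```

```text
t: 13.85
position: [632.8, 166.3, 115.7]
t: 14.65
position: [619.9, 138.2, 68.8]
tool_rot: [[0.389, 0.921, 0.0], [0.921, -0.389, 0.0], [0.0, 0.0, -1.0]]
force: [0.5, -1.2, 0.3]
width: -0.1
finger_force: 0.0
14.65 [619.87899337 138.16199304  68.81280315] 222.61475131766312 -1.4325516862569418
```

View pics/c4.png

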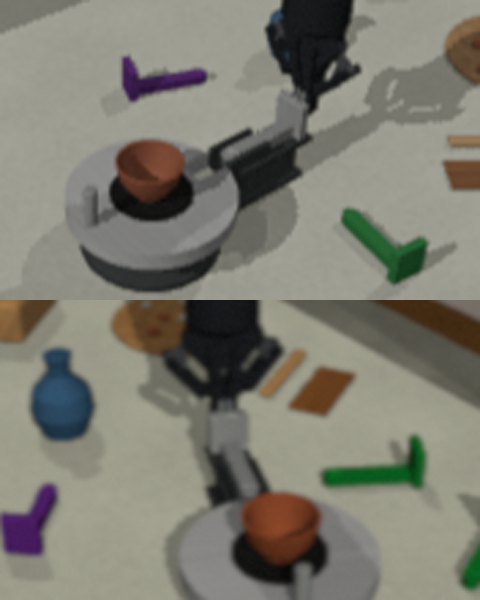

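The fingertips stand just behind the steel head at (292,115) in the upper crop. The wheel, bowl and other objects are undisturbed. I'll push slowly.

```bash
python3 -m crank '[[[-0.04,-0.01,0,0,1],[-0.08,-0.01,0,0,1],[-0.11,-0.01,0,0,1],[-0.14,-0.01,0,0,1],[-0.17,-0.01,0,0,1],[-0.2,-0.01,0,0,1],[-0.23,-0.01,0,0,1],[-0.26,-0.01,0,0,1],[-0.29,-0.01,0,0,1],[-0.32,-0.01,0,0,1],[-0.35,-0.01,0,0,1],[-0.38,-0.01,0,0,1],[-0.4,-0.01,0,0,1],[-0.4,-0.01,0,0,1]]]'
python3 - <<'E'
from h import *
A=np.array([532.3,-66.5]);u=np.array([.3875,.9219])
P=manip.state();p=P["position"];print(P["t"],p,(p[:2]-A)@u,(p[:2]-A)@[-u[1],u[0]],P["force"]@np.r_[u,0])
for c in("scene","side"):
  s=optics.snapshot(c)
  for n in("bar_head","bar_nose","peg_top"):
   for r in optics.spot_point(s,n)[:4]:
    q=atz(s,r["xy"],Z[n]);v=q[:2]-A
    if np.hypot(*v)<240: print(c,n,round(r["p"],2),np.round(q),np.round(v@u),np.round(v@[-u[1],u[0]]))
E
```

```text
t: 16.15
position: [603.4, 102.1, 68.4]
tool_rot: [[0.388, 0.922, -0.0], [0.922, -0.388, -0.0], [-0.0, 0.0, -1.0]]
force: [0.1, 0.2, -0.2]
width: -0.2
finger_force: 0.0
16.15 [603.4124772  102.05177366  68.39496204] 182.94396505464317 -0.24478043979830302 0.20551667885346359
scene bar_head 0.85 [593.  82.  98.] 161.0 2.0
scene bar_head 0.71 [405.  89.  98.] 94.0 178.0
scene bar_nose 0.9 [ 708. -186.   67.] -42.0 -208.0
scene bar_nose 0.71 [552.  -3.  67.] 66.0 7.0
scene bar_nose 0.56 [696.  13.  67.] 137.0 -120.0
scene peg_top 0.71 [ 501. -141.  115.] -80.0 -0.0
side bar_head 0.76 [727. -38.  98.] 102.0 -168.0
side bar_head 0.65 [ 711. -160.   98.] -17.0 -201.0
side bar_nose 0.6 [ 634. -196.   67.] -80.0 -144.0
side bar_nose 0.59 [562.  -1.  67.] 72.0 -2.0
side bar_nose 0.55 [646.  21.  67.] 125.0 -71.0
side peg_top 0.76 [ 499. -142.  115.] -83.0 2.0
```

It's moving in freely. Now I'll go on to the stop and watch the force.

```bash
python3 -m crank '[[[-0.015,0,0,0,1],[-0.03,0,0,0,1],[-0.045,0,0,0,1],[-0.05,0,0,0,1],[-0.05,0,0,0,1]]]' | sed -n '1,2p;4p'
python3 -m crank '[[[-0.01,0,0,0,1],[-0.015,0,0,0,1],[-0.015,0,0,0,1]]]'| sed -n '1,2p;4p'
python3 -m crank '[[[-0.01,0,0,0,1],[-0.015,0,0,0,1],[-0.015,0,0,0,1]]]'| sed -n '1,2p;4p'
```

```text
t: 17.05
position: [601.5, 97.8, 68.3]
force: [0.3, -0.0, -0.9]
t: 17.35
position: [601.1, 96.9, 68.4]
force: [2.1, 3.1, -1.1]
t: 17.65
position: [601.0, 96.9, 68.5]
force: [3.5, 5.3, -1.6]
```

```bash
python3 -m crank '[[[-0.015,0,0,0,1],[-0.03,0,0,0,1],[-0.03,0,0,0,1],[-0.03,0,0,0,1]]]'| sed -n '1,2p;4p'
python3 -m crank '[[[0.1,0,0,0,1],[0.3,0,0,0,1],[0.35,0,-0.3,0,1],[0.35,0,-0.8,0,1],[0.35,0,-1,0,1],[0.35,0,-1,0,1]]]' | head -2
python3 -m crank '[[[-0.2,0,-0.5,0,1],[-0.7,0,-1,0,1],[-1,0,-1,0,1],[-1,0,-1,0,1],[-1,0,-1,0,1]]]' | head -2
python3 -m crank '[[[-0.5,0,0,0,1],[-1,0,0,0,1],[-1,0,0,0,1],[-1,0,0,0,1]]]' | head -2
python3 - <<'E'
from h import *
A=np.array([532.3,-66.5]);u=np.array([.3875,.9219])
s=optics.snapshot("wrist");save(s,"w5.png");np.savez("w5.npz",mtx=s["mtx"],k1=s["k1"],extrinsics=s["extrinsics"])
for n in("bar_head","bar_nose","axis","gate","bowl"):
   for r in optics.spot_point(s,n)[:3]:
    q=atz(s,r["xy"],Z[n]);v=q[:2]-A
    if np.hypot(*v)<240: print(n,round(r["p"],2),r["xy"],np.round(q),np.round(v@u),np.round(v@[-u[1],u[0]]))
cv2.imwrite("pics/w5c.png",cv2.resize(s["color"][0:260,160:490,::-1],None,fx=2.3,fy=2.3,interpolation=2))
E
```

```text
t: 18.05
position: [600.9, 96.7, 68.8]
force: [7.1, 13.7, -4.0]
t: 18.65
position: [614.9, 125.4, 171.6]
t: 19.15
position: [573.9, 32.1, 268.3]
t: 19.55
position: [535.1, -59.1, 267.8]
bar_head 0.84 [325.6, 31.9] [597.  82.  98.] 162.0 -3.0
bar_head 0.75 [135.8, 61.5] [407. 135.  98.] 137.0 193.0
bar_head 0.64 [199.0, 283.5] [ 333. -121.   98.] -128.0 163.0
bar_nose 0.76 [323.9, 139.9] [554. -18.  67.] 53.0 -1.0
bar_nose 0.73 [405.7, 20.0] [685.  66.  67.] 182.0 -90.0
bar_nose 0.6 [445.9, 178.7] [ 678. -122.   67.] 5.0 -156.0
gate 0.93 [324.1, 106.4] [569.  18.  70.] 92.0 -1.0
gate 0.43 [320.9, 137.6] [552. -14.  70.] 56.0 2.0
bowl 0.45 [327.0, 107.4] [572.  15.  73.] 91.0 -5.0
```

View pics/w5c.png

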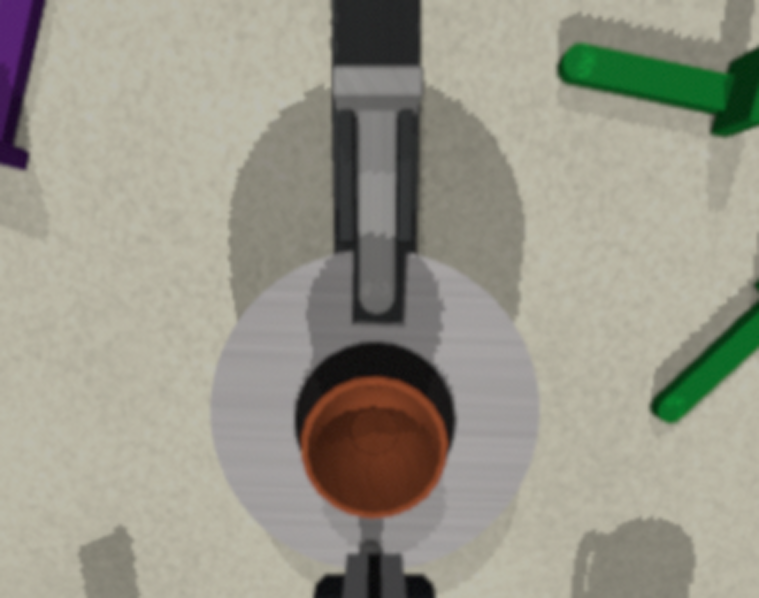

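The crop shows the head at (377,85) against the channel wall ends. The nose at (377,312) lies deep in the slot, the bowl is central, and the robot is clear. The TCP stopped at the computed home position under 15 N. Handing in.

```bash
python3 -c "
from workcell import order
print(order.hand_in())"
```

```text
the job is handed in; nothing more can be done
None
```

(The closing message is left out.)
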